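# Fetch the hemmed-in jig and restock the storage board

### The arm

A 6-joint arm with a two-finger parallel gripper is mounted at the origin on a cart in front of the work surface, level with it; the furniture and walls round the work are solid. World frame = base frame: x ahead of the robot, y to its left, z up, the work surface at z = 0. Lengths are in mm, angles in rad, forces in N, time in s.
With the tool pointing down it reaches from about 275 to 750 mm from the base axis. Payload 10.2 kg.
Tool frame: the origin (TCP) lies on the mounting face of the last link; the fingertips stand 173 mm ahead of it and the grasp point (between the pads) lies 155 mm ahead of it (r.tip_reach is the distance from the TCP to the fingertips, in mm); z points along the fingers, y is the line along which they close (so a half turn about z gives the same grasp; the last joint's range is limited). The gripper opens to 85 mm and grips with 20 to 120 N. Pads are 22 mm wide; open, the fingers measure 114 mm over their backs; the gripper's body (76 mm by 85 mm) begins 54 mm behind the grasp point. The pads swing forward as they close: fully open they stand 13 mm farther back than shut.
Start: joints at [-1.347, 0.313, 1.498, -0, 1.331, -0.223], TCP at [226.832, -473.476, 404.694] pointing down, gripper open.
Joint ranges: [-2.94, 2.94], [-0.97, 2.17], [0.19, 2.56], [-1.23, 4.37], [0.02, 3.11], [-2.88, 2.88]. Speed limits (rad/s): [2.39, 2.39, 3.01, 3.14, 3.14, 3.14].

### API

Orientations are given as a unit quaternion [w, x, y, z].
In Python, from plant import r gives the robot as it stands. The module is installed in compiled form; this text tells all that it offers.
- The arm moves only by the shell command python3 -m inch 'ROWS' [FORCE]. ROWS is JSON, a list of rows, each a list of 7 numbers: the shift along the tool's x, y, z as a fraction of full scale, then the turn, a rotation vector about the tool's x, y, z as a fraction of full scale, then the opening, from -1 (shut) to 1 (fully open). In form: [[dx, dy, dz, ax, ay, az, gripper], ...]. A call has exactly 10 rows; each row shifts and turns the commanded pose from where the row before left it, along the tool's axes as they then stand; what a row does not reach is not made up. Full scale, the value 1, is 0.03 m for a shift and 5 degrees for a turn. A row lasts 1/8 s, in which the tool goes at most 62.5 mm and 10.7 degrees, less where a joint would pass 70% of its speed; a pose out of reach is approached as far as the arm can. A call with a number of a shift or a turn outside -1 to 1 is refused whole. A call with a gripper value outside its range is refused whole. The fingers move at their own pace and stop on an object; FORCE is the grip in N (left out, the last holds). Time passes only in rows, so rows that do not move let the fingers close, or fill a call up. It gives the time, the measured TCP pose, the force, the opening and the grip force at its end, in the units of the state.
- r.sense(): the state, without advancing time (a new reading comes with each control period).
- r.camera(name): name is "scene" or "top" or "wrist"; returns the picture (384x512x3 uint8, red, green, blue); there is no depth.
- r.camera_model(name): a dict with "intrinsics" (3x3 intrinsics, pixels), "R" (3x3) and "t" (3): a world point X has camera coordinates R X + t; the wrist camera has in their place "tool_from_camera" (4x4, takes a point from camera to tool coordinates, whose origin is the TCP and whose axes are the flange's). Camera axes: x right, y down, z forward; pixel columns grow to the right and rows downward; lengths in mm; the calibration is good to about 2 mm. The wrist camera is an equidistant fisheye: a pixel r from the principal point sees the ray r / f radians off the axis. A picture is of the moment at which its call begins: read the wrist's pose just before it. camera_model takes no time and is no camera call.
- r.close_job(): hands the job in; it is judged then, once.
Trained networks look in the newest picture that a camera, given by its name, has taken for a name from the list of things; names that differ only in an ending like _2 or _b are one class to them, and where a whole thing is asked for, a point or a joint stands for the part that bears it (a point fixed in the world has none). Each returns a list of dicts, best first, with "conf" (0 to 1); they miss things now and then, are a little off and sometimes report something else, mostly with a low value. They report only what shows in the picture. A call takes as long as a camera call. They do not tell look-alikes from the thing itself.
- r.spot_in(target, camera): "centre" ([x, y, z] in mm, in world coordinates, good to about 4 mm: the middle of the surface that is visible of it).
- r.trace(target, camera): "mask" (384x512 bool, what is visible of it).
The state is a dict: "clock": time; "joint_pos": joint angles; "dq": joint speeds; "joint_torque": joint torques, N m; "position": TCP position; "tool_rot": TCP orientation; "force": force on the tool from outside, world axes, zero at the start; "moment": the same for the moment, N m; "opening": finger opening in mm; "finger_force": force on a finger pad.
Only numpy, scipy, OpenCV 4.12 (cv2) and the standard library are available. Lean on these libraries where they do the work, as an engineer would, in place of code of your own. Each camera call takes 0.05 s, during which the arm holds its last target. There are 200 camera calls.

### The job

The black locating jig is needed on the steel work plate, but it is hemmed in on the grey storage board by a round black unit on either side, and a white ring cage stands on the plate: first set both units and that ring cage aside, so that all three stand on the cardboard sheet together. Then move the jig to the middle of the work plate, square within the rectangle outlined there (its long side along the rectangle's long side). Finally stand the ring cage in the middle of the storage board where the jig was, and put each unit back on the very place it came from, keeping everything upright throughout.

Things in the scene. Friction and masses are not known exactly. Their poses are not given: they have to be found in the camera images.
- capped_unit_mid (a point): Round black unit closed by a flat white cap, 54 mm diameter, 44 mm high, upright. Point: on its axis half-way up (22 mm above its underside); z up. It starts on one of the two end places of the storage board.
- open_unit_mid (a point): Round black unit, open on top, with only a narrow white ring round a dark hole; 54 mm diameter, 42 mm high, upright. Point: on its axis half-way up (21 mm above its underside); z up. It starts on the other end place of the storage board.
- jig_mid (a point): Black rectangular locating jig with a round pocket in its top, lying flat: 62 mm along its x, 80 mm along its y, 28 mm high; 0.25 kg. Grip it across the 62 mm. Point: its centre half-way up (14 mm above its underside); z up. It starts on the middle place of the storage board, its x along the board's y, its y along the board's x, with about 8 mm between it and the unit on each side, too little for a finger.
- cage_mid (a point): White moulded ring cage (open ring with windows), 62 mm diameter, 33 mm high, light (about 22 g), upright, the one that stands on the work plate (others like it lie in the carton tray at the left and stay there). Point: on its axis half-way up (16.5 mm above its underside); z up.
- storage_board: Fixed light grey board lying on the bench, 105 mm along its x, 215 mm along its y, 6 mm thick, with three outlined places in a row along its y: a rectangle in the middle (86 mm along x, 66 mm along y) and a circle at 66 mm to each side. Origin: centre of its underside, below the middle place; its top is 6 mm above it.
- work_plate: Fixed plain steel plate on the bench, 115 mm along its x, 100 mm along its y, 8 mm thick, with a rectangle of 86 mm (along x) by 68 mm (along y) outlined in its middle. Origin: centre of its underside; its top is 8 mm above it. Behind it, beyond world x = 0.62 m and between y = -0.19 and -0.05 m, stands a fixed tall stack of white boxes (over 0.3 m): pass in front of it, not through it, when carrying things between left and right.
- sheet: Fixed brown cardboard sheet lying on the bench, 150 mm along its x, 200 mm along its y, 4 mm thick: the side area. Origin: centre of its underside; its top is 4 mm above it.
Mind the look-alikes: they are no part of the job. Of the things that look like the part that bears jig_mid, the smaller one is meant. Leave any turquoise look-alike of the part that bears open_unit_mid alone.

How it is judged:
By the outcome, as a careful person would: the job done as asked, in the order asked, and still so for the second after the job is handed in, with the robot touching nothing.
It also fails if it takes over 144 s, if anything falls off the work surface, if the arm or the gripper's body presses on something with over 40 N, if the wrist force passes 120 N, or if a joint passes its speed limit or range.

## Working session

There is one attempt and no reset: what is moved stays moved. The work goes in short steps, Python scripts to look and compute and a shell command to move; the robot and the scene stay as the last step left them, time stands still between calls to the robot, and variables do not carry over. Pictures are saved under pics/ and viewed, at most 14 in all, crops included, and the job is handed in when it is done.

```bash
mkdir -p pics
python3 - <<'E'
from plant import r
import cv2
for c in ["scene","top"]:
    cv2.imwrite(f"pics/{c}0.png", cv2.resize(r.camera(c)[:,:,::-1],(800,600),interpolation=cv2.INTER_CUBIC))
    for n in ["capped_unit_mid","open_unit_mid","jig_mid","cage_mid","storage_board","work_plate","sheet"]:
        print(c,n,[(round(d["conf"],2),[round(x) for x in d["centre"]]) for d in r.spot_in(n,c)][:5])
s=r.sense();print(s)
E
```

```text
scene capped_unit_mid [(0.81, [474, -309, 45])]
scene open_unit_mid [(0.75, [691, -501, 37]), (0.67, [498, -439, 39])]
scene jig_mid [(0.71, [510, -696, 24]), (0.57, [488, -367, 27])]
scene cage_mid [(0.64, [519, -163, 35]), (0.29, [488, -368, 26])]
scene storage_board [(0.77, [469, -423, 7])]
scene work_plate [(0.6, [494, -181, 5])]
scene sheet [(0.87, [494, 31, 3])]
top capped_unit_mid []
top open_unit_mid [(0.51, [696, -486, 42]), (0.5, [506, -421, 49])]
top jig_mid [(0.84, [517, -690, 28]), (0.8, [499, -364, 27])]
top cage_mid [(0.58, [528, -156, 39])]
top storage_board [(0.63, [488, -351, 11])]
top work_plate [(0.68, [506, -171, 8])]
top sheet [(0.77, [502, 43, 7])]
{'clock': 0.8, 'joint_pos': array([-1.34740578e+00,  3.12875299e-01,  1.49768940e+00, -1.46328769e-05,
        1.33101010e+00, -2.23346383e-01]), 'dq': array([ 0.00047312, -0.00174411,  0.00082181,  0.00131821,  0.00173915,
        0.00115029]), 'joint_torque': array([-1.60617226e-03, -4.12151206e+01, -2.59897399e+01, -2.53095195e-04,
        4.57583346e-04, -8.19760004e-06]), 'position': array([ 226.82722424, -473.4743107 ,  404.71081548]), 'tool_rot': array([ 8.92794747e-06,  9.75156430e-01,  2.21517350e-01, -7.10692447e-06]), 'force': array([-0.053747  , -0.8024099 ,  0.14465205]), 'moment': array([-0.01597586,  0.00346771, -0.00662503]), 'finger_force': 0.0, 'opening': 85.29291816010415}
```

View pics/scene0.png

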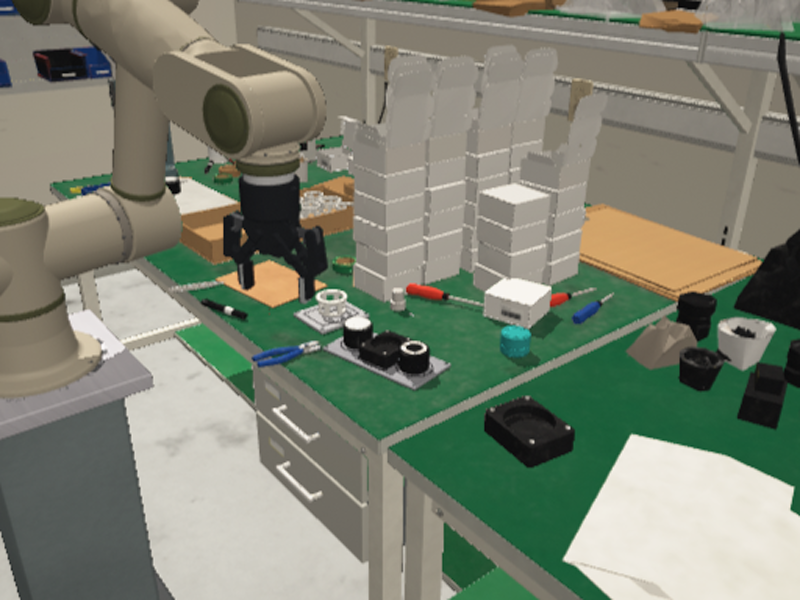

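View pics/top0.png

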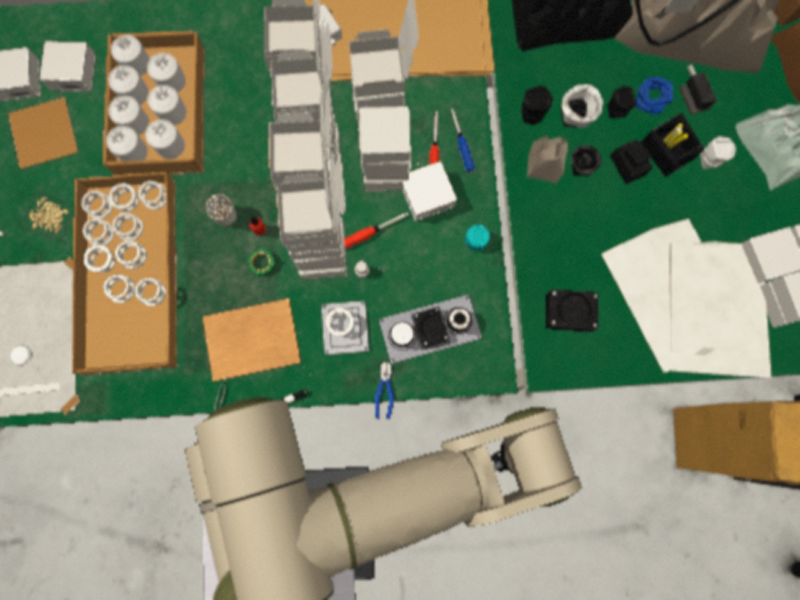

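The scene picture shows the storage board at (388,358) with capped unit (357,332), jig (383,350) and open unit (414,356). The cage is on the plate at (331,305) and the sheet at (272,283).

Candidates for each thing:
- **Jig:** (383,350) on the board, or the larger one at (528,430) on the other table. I take the board one.
- **Open unit:** (414,356) black, or turquoise at (515,340). I take the black one.
- **Cage:** (331,305) on the plate, or those in the carton tray at (325,205). I take the plate one.

```bash
cat > h.py <<'E'
from plant import r
import numpy as np, cv2
from scipy.spatial.transform import Rotation as Ro
def rays(cam,uv,s=None):
    m=r.camera_model(cam); K=np.array(m["intrinsics"]); uv=np.atleast_2d(uv).astype(float)
    x=(uv-K[:2,2])/[K[0,0],K[1,1]]
    if cam=="wrist":
        th=np.linalg.norm(x,axis=1,keepdims=True)+1e-9
        d=np.hstack([x/th*np.sin(th),np.cos(th)])
        T=np.array(m["tool_from_camera"]); q=s["tool_rot"]; R=Ro.from_quat([q[1],q[2],q[3],q[0]]).as_matrix()
        return (R@T[:3,3]+s["position"]), d@(R@T[:3,:3]).T
    d=np.hstack([x,np.ones((len(x),1))]); R=np.array(m["R"]); return -R.T@np.array(m["t"]), d@R
def onz(cam,uv,z,s=None):
    o,d=rays(cam,uv,s); return (o+d*((z-o[2])/d[:,2])[:,None])[:,:2]
def rect(mask,cam,z,s=None):
    c=max(cv2.findContours(mask.astype(np.uint8),0,1)[0],key=cv2.contourArea)[:,0]
    p=onz(cam,c,z,s).astype(np.float32); (cx,cy),(w,h),a=cv2.minAreaRect(p)
    return dict(c=(round(cx,1),round(cy,1)),wh=(round(w),round(h)),a=round(a,1),area=round(cv2.contourArea(p)))
def warp(img,cam,z,x0,x1,y0,y1,ppm,s=None):
    # top-down ortho view: rows: -x, columns: -y
    H=int((x1-x0)*ppm);W=int((y1-y0)*ppm)
    X,Y=np.meshgrid(x1-np.arange(H)/ppm,y1-np.arange(W)/ppm,indexing="ij")
    m=r.camera_model(cam);K=np.array(m["intrinsics"])
    P=np.stack([X,Y,np.full_like(X,z)],-1)
    if cam=="wrist":
        T=np.array(m["tool_from_camera"]);q=s["tool_rot"];R=Ro.from_quat([q[1],q[2],q[3],q[0]]).as_matrix()
        c=((P-s["position"])@R-T[:3,3])@T[:3,:3]
        rr=np.linalg.norm(c[...,:2],axis=-1)+1e-9;th=np.arctan2(rr,c[...,2]);uv=c[...,:2]/rr[...,None]*th[...,None]
    else:
        c=P@np.array(m["R"]).T+np.array(m["t"]);uv=c[...,:2]/c[...,2:]
    uv=uv*[K[0,0],K[1,1]]+K[:2,2]
    return cv2.remap(img,uv[...,0].astype(np.float32),uv[...,1].astype(np.float32),cv2.INTER_CUBIC)
E
python3 - <<'E'
from h import *
img=r.camera("top")
Z=dict(storage_board=6,work_plate=8,sheet=4,jig_mid=28+6,cage_mid=33+8,open_unit_mid=48)
for n,z in Z.items():
    for d in r.trace(n,"top")[:3]:
        print(n,round(d["conf"],2),rect(d["mask"],"top",z))
print(r.camera_model("wrist"))
w=warp(img,"top",6,400,580,-480,-80,2)
cv2.imwrite("pics/ortho0.png",w[:,:,::-1])
E
```

```text
storage_board 0.8 {'c': (502.3, -364.3), 'wh': (108, 217), 'a': 11.8, 'area': 13321}
work_plate 0.77 {'c': (516.3, -170.3), 'wh': (114, 99), 'a': 0.7, 'area': 6692}
work_plate 0.28 {'c': (504.9, -364.2), 'wh': (85, 65), 'a': 14.1, 'area': 4857}
sheet 0.76 {'c': (505.0, 45.7), 'wh': (155, 203), 'a': 9.0, 'area': 29279}
jig_mid 0.67 {'c': (517.7, -682.8), 'wh': (116, 93), 'a': 82.6, 'area': 9850}
jig_mid 0.62 {'c': (502.4, -363.1), 'wh': (88, 66), 'a': 13.6, 'area': 4853}
cage_mid 0.68 {'c': (523.6, -161.0), 'wh': (56, 60), 'a': 87.0, 'area': 2624}
open_unit_mid 0.78 {'c': (695.6, -482.4), 'wh': (51, 60), 'a': 59.2, 'area': 2370}
open_unit_mid 0.51 {'c': (512.0, -426.8), 'wh': (44, 45), 'a': 40.9, 'area': 1614}
{'intrinsics': array([[297.31863964,   0.        , 254.24399772],
       [  0.        , 297.31863964, 195.19002726],
       [  0.        ,   0.        ,   1.        ]]), 'tool_from_camera': array([[ 9.54779493e-04, -9.55155668e-01, -2.96102581e-01,
         7.55433940e+01],
       [ 9.99998729e-01,  1.28994997e-03, -9.36583340e-04,
         9.92227281e-01],
       [ 1.27654040e-03, -2.96101310e-01,  9.55155686e-01,
         3.17188088e+01],
       [ 0.00000000e+00,  0.00000000e+00,  0.00000000e+00,
         1.00000000e+00]])}
```

View pics/ortho0.png

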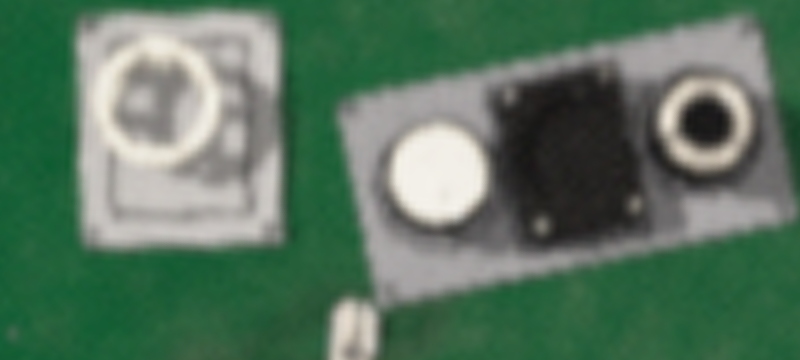

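The ortho view shows the capped unit at (438,172), jig at (568,160) and open unit at (705,122). They sit on the board, which is turned about 12° and centred near (501,-364). The cage is at (157,102) on the plate, off to the left of its outlined rectangle, which is at (180,130). This confirms the choice, so I'll go above the capped unit.

```bash
cat >> h.py <<'E'
def yaw(s):
    q=s["tool_rot"]; R=Ro.from_quat([q[1],q[2],q[3],q[0]]).as_matrix(); return np.degrees(np.arctan2(R[1,0],R[0,0])),R
def go(x,y,z,psi,s=None):
    # totals, in full-scale units: shift in the tool axes after the turn to psi, and turn about tool z
    s=s or r.sense(); a,R=yaw(s); d=np.array([x,y,z+155])-s["position"]; p=np.radians(psi); ex=np.array([np.cos(p),np.sin(p)]); ey=np.array([np.sin(p),-np.cos(p)])
    print("go",(x,y,z,psi),"psi",round(a,1),"tilt",np.round(R[2,:2],3),"TURN",round(-(psi-a)/5,3),"SHIFT",np.round([d[:2]@ex/30,d[:2]@ey/30,-d[2]/30],3))
E
python3 -c "
from h import *
go(487.5,-299.4,175,101.8)"
```

```text
go (487.5, -299.4, 175, 101.8) psi 25.6 tilt [ 0. -0.] TURN -15.24 SHIFT [3.903 9.692 2.489]
```

```bash
python3 -m inch '[[0,0,0.2,0,0,-1,1],[0,0,0.2,0,0,-1,1],[0,0,0.2,0,0,-1,1],[0,0,0.2,0,0,-1,1],[0,0,0.2,0,0,-1,1],[0,0,0.2,0,0,-1,1],[0,0,0.2,0,0,-1,1],[0,0,0.2,0,0,-1,1],[0,0,0.2,0,0,-1,1],[0,0,0.2,0,0,-1,1]]' 20
python3 -m inch '[[0,0,0.25,0,0,-1,1],[0,0,0.25,0,0,-1,1],[0,0,0,0,0,-1,1],[0,0,0,0,0,-1,1],[0,0,0,0,0,-1,1],[0.4,1,0,0,0,-0.24,1],[0.4,1,0,0,0,0,1],[0.4,1,0,0,0,0,1],[0.4,1,0,0,0,0,1],[0.4,1,0,0,0,0,1]]'
python3 -m inch '[[0.4,1,0,0,0,0,1],[0.4,1,0,0,0,0,1],[0.4,1,0,0,0,0,1],[0.4,1,0,0,0,0,1],[0.3,0.7,0,0,0,0,1],[0,0,0,0,0,0,1],[0,0,0,0,0,0,1],[0,0,0,0,0,0,1],[0,0,0,0,0,0,1],[0,0,0,0,0,0,1]]'
cat > look.py <<'E'
from h import *
import sys
def look(n,x0,x1,y0,y1,z,ppm=2.5):
    s=r.sense(); img=r.camera("wrist"); cv2.imwrite(f"pics/{n}.png",warp(img,"wrist",z,x0,x1,y0,y1,ppm,s)[:,:,::-1]); return s
E
python3 - <<'E'
from look import *
s=look("board1",420,580,-480,-240,6,3)
for n,z in dict(storage_board=6,jig_mid=34,capped_unit_mid=50,open_unit_mid=48).items():
    for d in r.trace(n,"wrist")[:2]: print(n,round(d["conf"],2),rect(d["mask"],"wrist",z,s))
    print([np.round(d["centre"],1) for d in r.spot_in(n,"wrist")[:2]])
go(487.5,-299.4,175,101.8)
E
```

```text
clock: 2.4
position: [226.8, -473.5, 344.5]
tool_rot: [0.0, 0.789, 0.614, 0.0]
force: [0.4, -0.1, -0.8]
opening: 85.5
finger_force: 0.0
clock: 3.65
position: [362.6, -384.0, 329.8]
tool_rot: [0.0, 0.631, 0.776, -0.0]
force: [-0.1, -0.9, 0.2]
opening: 85.5
finger_force: 0.0
clock: 4.9
position: [487.9, -300.2, 329.8]
tool_rot: [0.0, 0.631, 0.776, -0.0]
force: [0.9, -0.2, 0.0]
opening: 85.3
finger_force: 0.0
storage_board 0.83 {'c': (498.3, -361.7), 'wh': (106, 215), 'a': 12.2, 'area': 8872}
[array([ 481.5, -310.3,   10.4])]
jig_mid 0.69 {'c': (498.1, -358.1), 'wh': (79, 70), 'a': 13.1, 'area': 5157}
[array([ 501.1, -356. ,   31. ])]
capped_unit_mid 0.9 {'c': (486.7, -293.6), 'wh': (56, 52), 'a': 74.7, 'area': 2258}
[array([ 486.6, -292.6,   45.5])]
open_unit_mid 0.78 {'c': (706.5, -474.5), 'wh': (21, 45), 'a': 5.5, 'area': 715}
open_unit_mid 0.55 {'c': (509.0, -416.8), 'wh': (53, 67), 'a': 11.8, 'area': 2867}
[array([ 506.5, -416.8,   44.5]), array([ 715.5, -480.2,   36.5])]
go (487.5, -299.4, 175, 101.8) psi 101.8 tilt [ 0. -0.] TURN 0.0 SHIFT [ 0.024 -0.017 -0.011]
```

View pics/board1.png

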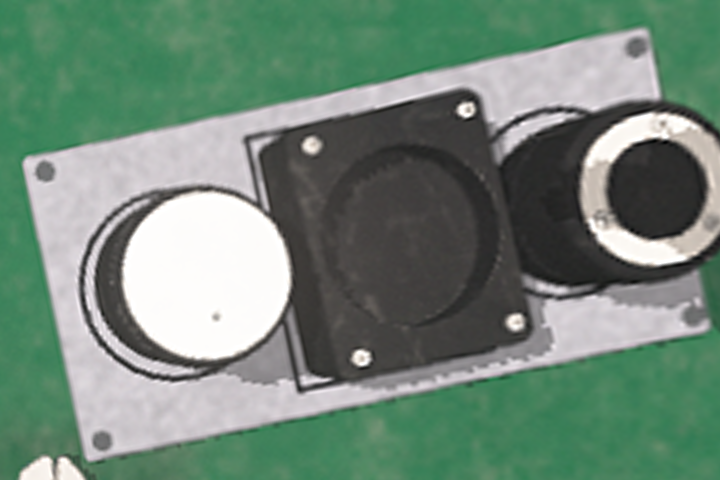

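The wrist look gives the board centre at (498.3,-362) and its angle at 12.2°. The cap centre at pixel (207,275) puts the capped unit at (485,-297), which agrees with the outlined circle. Now I'll grasp it.

```bash
python3 -m inch '[[0.124,-0.073,0,0,0,0,1],[0,0,1,0,0,0,1],[0,0,1,0,0,0,1],[0,0,1,0,0,0,1],[0,0,1,0,0,0,1],[0,0,0.6,0,0,0,1],[0,0,0.3,0,0,0,1],[0,0,0,0,0,0,1],[0,0,0,0,0,0,-1],[0,0,0,0,0,0,-1]]' 40
python3 -m inch '[[0,0,0,0,0,0,-1],[0,0,0,0,0,0,-1],[0,0,0,0,0,0,-1],[0,0,0,0,0,0,-1],[0,0,-0.2,0,0,0,-1],[0,0,-0.5,0,0,0,-1],[0,0,-1,0,0,0,-1],[0,0,-1,0,0,0,-1],[0,0,-0.3,0,0,0,-1],[0,0,0,0,0,0,-1]]'
python3 -c "
from h import *
s=r.sense();print(s['position']);go(468,102,120,101.8)"
```

```text
clock: 6.6
position: [485.4, -296.9, 183.5]
tool_rot: [0.001, 0.631, 0.776, -0.0]
force: [0.9, 1.8, 31.0]
opening: 52.0
finger_force: 37.5
clock: 7.85
position: [485.1, -296.7, 272.9]
tool_rot: [0.0, 0.631, 0.776, -0.0]
force: [0.3, -0.4, -1.1]
opening: 52.0
finger_force: 42.0
[ 485.13867134 -296.74566884  272.85281221]
go (468, 102, 120, 101.8) psi 101.8 tilt [-0.  0.] TURN -0.0 SHIFT [13.127  2.159 -0.072]
```

```bash
python3 -m inch '[[0.94,0.154,0,0,0,0,-1],[0.94,0.154,0,0,0,0,-1],[0.94,0.154,0,0,0,0,-1],[0.94,0.154,0,0,0,0,-1],[0.94,0.154,0,0,0,0,-1],[0.94,0.154,0,0,0,0,-1],[0.94,0.154,0,0,0,0,-1],[0.94,0.154,0,0,0,0,-1],[0.94,0.154,0,0,0,0,-1],[0.94,0.154,0,0,0,0,-1]]'
python3 -m inch '[[0.94,0.154,0,0,0,0,-1],[0.94,0.154,0,0,0,0,-1],[0.94,0.154,0,0,0,0,-1],[0.9,0.157,0,0,0,0,-1],[0,0,0.6,0,0,0,-1],[0,0,0.8,0,0,0,-1],[0,0,0.8,0,0,0,-1],[0,0,0.5,0,0,0,-1],[0,0,0.2,0,0,0,-1],[0,0,0,0,0,0,-1]]'
python3 - <<'E'
from h import *
s=r.sense();print(s['position'],s['force']);r.camera("wrist")
for d in r.trace("sheet","wrist")[:1]: print(rect(d["mask"],"wrist",4,s))
E
```

```text
clock: 9.1
position: [472.4, -10.4, 271.6]
tool_rot: [-0.001, 0.631, 0.776, -0.0]
force: [-0.2, 0.4, -0.9]
opening: 51.8
finger_force: 42.0
clock: 10.35
position: [468.2, 101.7, 185.7]
tool_rot: [-0.0, 0.631, 0.776, -0.0]
force: [-1.1, 0.2, -0.2]
opening: 51.8
finger_force: 42.0
[468.19928472 101.70058021 185.65594171] [-1.1153895   0.21503702 -0.20002807]
{'c': (491.0, 112.1), 'wh': (148, 68), 'a': 7.9, 'area': 5840}
```

```bash
python3 -m inch '[[0,0,0.115,0,0,0,-1],[0,0,0,0,0,0,0.5],[0,0,0,0,0,0,1],[0,0,0,0,0,0,1],[0,0,0,0,0,0,1],[0,0,-0.5,0,0,0,1],[0,0,-1,0,0,0,1],[0,0,-1,0,0,0,1],[-0.5,0,-1,0,0,0,1],[-0.9,-0.01,-0.4,0,0,0,1]]' 20
python3 -m inch '[[-0.9,-0.01,0,0,0,0,1],[-0.9,-0.01,0,0,0,0,1],[-0.9,-0.01,0,0,0,0,1],[-0.9,-0.01,0,0,0,0,1],[-0.9,-0.01,0,0,0,0,1],[-0.9,-0.01,0,0,0,0,1],[-0.9,-0.01,0,0,0,0,1],[-0.9,-0.01,0,0,0,0,1],[-0.3,0,0,0,0,0,1],[0,0,0,0,0,0,1]]'
python3 - <<'E'
from look import *
s=look("plate1",440,600,-240,-80,8,3)
for n,z in dict(work_plate=8,cage_mid=41).items():
    for d in r.trace(n,"wrist")[:2]: print(n,round(d["conf"],2),rect(d["mask"],"wrist",z,s))
    print([np.round(d["centre"],1) for d in r.spot_in(n,"wrist")[:2]])
o,_=rays("wrist",[0,0],s);print(o)
go(520,-160,100,101.8)
E
```

```text
clock: 11.7
position: [476.4, 60.5, 302.0]
tool_rot: [0.002, 0.63, 0.777, 0.001]
force: [0.3, 0.3, -0.5]
opening: 85.4
finger_force: 0.0
clock: 12.95
position: [520.0, -160.1, 299.6]
tool_rot: [0.0, 0.631, 0.776, 0.0]
force: [-0.9, 0.9, 0.2]
opening: 85.5
finger_force: 0.0
work_plate 0.66 {'c': (513.2, -168.1), 'wh': (115, 101), 'a': 1.4, 'area': 11190}
[array([ 504.9, -162.2,    3. ])]
cage_mid 0.84 {'c': (521.2, -158.0), 'wh': (60, 61), 'a': 14.1, 'area': 2842}
[]
[504.95891249 -86.97445068 267.89735877]
go (520, -160, 100, 101.8) psi 101.9 tilt [ 0. -0.] TURN 0.011 SHIFT [-0.017 -0.006  1.479]
```

View pics/plate1.png

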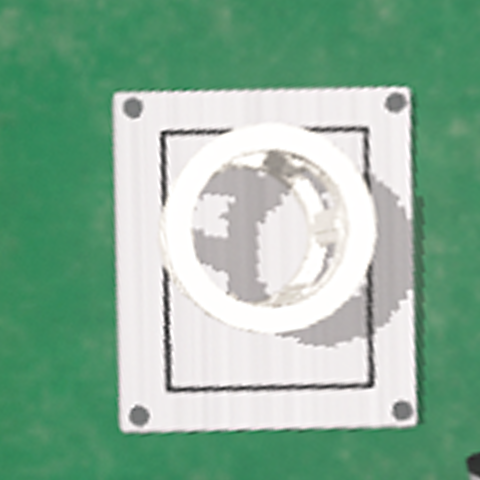

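The plate shows centre pixel (265,258), i.e. (513.5,-168.2), turned about 1.3°. The cage ring at pixel (270,228) gives (521.3,-158.8).

```bash
python3 -m inch '[[0.03,0.05,0.8,0,0,0,1],[0,0,1,0,0,0,1],[0,0,1,0,0,0,1],[0,0,0.7,0,0,0,1],[0,0,0.35,0,0,0,1],[0,0,0,0,0,0,1],[0,0,0,0,0,0,-1],[0,0,0,0,0,0,-1],[0,0,0,0,0,0,-1],[0,0,0,0,0,0,-1]]' 20
python3 -m inch '[[0,0,0,0,0,0,-1],[0,0,0,0,0,0,-1],[0,0,-0.2,0,0,0,-1],[0,0,-0.5,0,0,0,-1],[0,0,-1,0,0,0,-1],[0,0,-1,0,0,0,-1],[0.5,0.13,-0.3,0,0,0,-1],[0.9,0.234,0,0,0,0,-1],[0.9,0.234,0,0,0,0,-1],[0.9,0.234,0,0,0,0,-1]]'
python3 -m inch '[[0.9,0.234,0,0,0,0,-1],[0.9,0.234,0,0,0,0,-1],[0.9,0.234,0,0,0,0,-1],[0.9,0.236,0,0,0,0,-1],[0,0,0.6,0,0,0,-1],[0,0,0.8,0,0,0,-1],[0,0,0.8,0,0,0,-1],[0,0,0.5,0,0,0,-1],[0,0,0.2,0,0,0,-1],[0,0,0,0,0,0,-1]]'
python3 -c "
from h import *
go(531.6,51.7,25.5,101.8);print(r.sense()['position'])"
```

```text
clock: 14.45
position: [521.6, -159.1, 184.9]
tool_rot: [0.001, 0.631, 0.776, 0.0]
force: [-1.7, 0.8, 6.3]
opening: 60.7
finger_force: 20.9
clock: 15.7
position: [525.8, -58.1, 273.3]
tool_rot: [-0.001, 0.631, 0.776, -0.0]
force: [0.2, -1.4, -0.3]
opening: 61.0
finger_force: 21.9
clock: 16.95
position: [531.7, 51.7, 186.9]
tool_rot: [0.0, 0.631, 0.776, 0.0]
force: [-0.3, 0.3, -0.7]
opening: 60.8
finger_force: 21.9
go (531.6, 51.7, 25.5, 101.8) psi 101.8 tilt [0. 0.] TURN 0.001 SHIFT [ 0.001 -0.002  0.213]
[531.66401985  51.68662644 186.87722304]
```

```bash
python3 -m inch '[[0,0,0.205,0,0,0,-1],[0,0,0,0,0,0,0.5],[0,0,0,0,0,0,1],[0,0,0,0,0,0,1],[0,0,-0.5,0,0,0,1],[0,0,-1,0,0,0,1],[0,0,-1,0,0,0,1],[0,0,-0.5,0,0,0,1],[-0.965,-0.245,0,0,0,0,1],[-0.965,-0.245,0,0,0,0,1]]' 40
python3 -m inch '[[-0.965,-0.245,0,0,0,0,1],[-0.965,-0.245,0,0,0,0,1],[-0.965,-0.245,0,0,0,0,1],[-0.965,-0.245,0,0,0,0,1],[-0.965,-0.245,0,0,0,0,1],[-0.965,-0.245,0,0,0,0,1],[-0.965,-0.245,0,0,0,0,1],[-0.965,-0.245,0,0,0,0,1],[-0.965,-0.245,0,0,0,0,1],[-0.965,-0.245,0,0,0,0,1]]'
python3 -m inch '[[-0.965,-0.245,0,0,0,0,1],[-0.965,-0.245,0,0,0,0,1],[-0.965,-0.245,0,0,0,0,1],[-0.965,-0.245,0,0,0,0,1],[0,0,0,0,0,0,1],[0,0,0,0,0,0,1],[0,0,0,0,0,0,1],[0,0,0,0,0,0,1],[0,0,0,0,0,0,1],[0,0,0,0,0,0,1]]'
python3 - <<'E'
from look import *
s=r.sense();r.camera("wrist");go(511.5,-426,28,101.8)
for n,z in dict(storage_board=6,open_unit_mid=48,jig_mid=34).items():
    for d in r.trace(n,"wrist")[:2]: print(n,round(d["conf"],2),rect(d["mask"],"wrist",z,s))
    print([np.round(d["centre"],1) for d in r.spot_in(n,"wrist")[:2]])
E
```

```text
clock: 18.2
position: [528.9, -8.7, 270.9]
tool_rot: [0.0, 0.63, 0.776, 0.0]
force: [0.5, -0.8, 0.1]
opening: 85.6
finger_force: 0.0
clock: 19.45
position: [516.1, -307.5, 270.6]
tool_rot: [-0.0, 0.631, 0.776, 0.0]
force: [0.4, 0.6, -0.5]
opening: 85.1
finger_force: 0.0
clock: 20.7
position: [511.3, -425.8, 270.6]
tool_rot: [-0.0, 0.631, 0.776, 0.0]
force: [-1.1, -0.7, -0.2]
opening: 85.5
finger_force: 0.0
go (511.5, -426, 28, 101.8) psi 101.8 tilt [ 0. -0.] TURN 0.002 SHIFT [-0.007  0.006  2.92 ]
[array([ 486.3, -320. ,    5.8])]
open_unit_mid 0.88 {'c': (676.3, -454.7), 'wh': (72, 33), 'a': 1.1, 'area': 1282}
open_unit_mid 0.87 {'c': (510.7, -422.5), 'wh': (57, 51), 'a': 81.5, 'area': 2290}
[array([ 507.2, -422.8,   44.6]), array([ 685.7, -463.2,   24.3])]
[array([ 503.1, -359.8,   37.1])]
```

```bash
python3 -m inch '[[0,0,0.8,0,0,0,1],[0,0,1,0,0,0,1],[0,0,0.8,0,0,0,1],[0,0,0.32,0,0,0,1],[0,0,0,0,0,0,1],[0,0,0,0,0,0,-1],[0,0,0,0,0,0,-1],[0,0,0,0,0,0,-1],[0,0,0,0,0,0,-1],[0,0,0,0,0,0,-1]]' 40
python3 -m inch '[[0,0,0,0,0,0,-1],[0,0,-0.2,0,0,0,-1],[0,0,-0.5,0,0,0,-1],[0,0,-1,0,0,0,-1],[0,0,-1,0,0,0,-1],[0,0,-0.3,0,0,0,-1],[0.967,0.1417,0,0,0,0,-1],[0.967,0.1417,0,0,0,0,-1],[0.967,0.1417,0,0,0,0,-1],[0.967,0.1417,0,0,0,0,-1]]'
python3 -m inch '[[0.967,0.1417,0,0,0,0,-1],[0.967,0.1417,0,0,0,0,-1],[0.967,0.1417,0,0,0,0,-1],[0.967,0.1417,0,0,0,0,-1],[0.967,0.1417,0,0,0,0,-1],[0.967,0.1417,0,0,0,0,-1],[0.967,0.1417,0,0,0,0,-1],[0.967,0.1417,0,0,0,0,-1],[0.967,0.1417,0,0,0,0,-1],[0.967,0.1417,0,0,0,0,-1]]'
python3 -m inch '[[0,0,0.6,0,0,0,-1],[0,0,0.8,0,0,0,-1],[0,0,0.8,0,0,0,-1],[0,0,0.5,0,0,0,-1],[0,0,0.2,0,0,0,-1],[0,0,0,0,0,0,-1],[0,0,0,0,0,0,-1],[0,0,0,0,0,0,-1],[0,0,0,0,0,0,-1],[0,0,0,0,0,0,-1]]'
python3 -c "
from h import *
go(486.7,-16.2,26.5,101.8);print(r.sense()['position'])"
```

```text
clock: 22.3
position: [511.4, -426.2, 184.3]
tool_rot: [0.001, 0.631, 0.776, -0.0]
force: [-0.2, 0.8, 6.2]
opening: 51.8
finger_force: 42.3
clock: 23.55
position: [503.9, -307.8, 272.4]
tool_rot: [-0.001, 0.631, 0.776, 0.0]
force: [0.9, 0.3, -1.0]
opening: 51.9
finger_force: 42.0
clock: 24.8
position: [486.1, -15.2, 272.6]
tool_rot: [-0.0, 0.631, 0.776, -0.0]
force: [1.3, 0.2, -1.2]
opening: 51.5
finger_force: 42.0
clock: 26.05
position: [486.5, -16.2, 186.1]
tool_rot: [0.0, 0.631, 0.776, 0.0]
force: [-0.0, -0.1, -1.1]
opening: 52.1
finger_force: 42.0
go (486.7, -16.2, 26.5, 101.8) psi 101.8 tilt [-0.  0.] TURN -0.0 SHIFT [-0.002  0.008  0.154]
[486.45563835 -16.20378766 186.11532586]
```

```bash
python3 -m inch '[[0,0,0.145,0,0,0,-1],[0,0,0,0,0,0,0.5],[0,0,0,0,0,0,1],[0,0,0,0,0,0,1],[0,0,-0.5,0,0,0,1],[0,0,-1,0,0,0,1],[0,0,-1,0,0,0,1],[0,0,-1,0,0,0,1],[0,0,-0.5,0,0,0,1],[0,0,0,0,0,0,1]]'
python3 - <<'E'
from look import *
s=look("sheet1",410,600,-80,160,4,2.5);print(s["position"])
E
python3 -m inch '[[-0.947,-0.164,0,0,0,0,1],[-0.947,-0.164,0,0,0,0,1],[-0.947,-0.164,0,0,0,0,1],[-0.947,-0.164,0,0,0,0,1],[-0.947,-0.164,0,0,0,0,1],[-0.947,-0.164,0,0,0,0,1],[-0.947,-0.164,0,0,0,0,1],[-0.947,-0.164,0,0,0,0,1],[-0.947,-0.164,0,0,0,0,1],[-0.947,-0.164,0,0,0,0,1]]'
python3 -m inch '[[-0.947,-0.164,0,0,0,0,1],[-0.947,-0.164,0,0,0,0,1],[0,0,0,0,0,1,1],[0,0,0,0,0,1,1],[0,0,0,0,0,1,1],[0,0,0,0,0,1,1],[0,0,0,0,0,1,1],[0,0,0,0,0,1,1],[0,0,0,0,0,1,1],[0,0,0,0,0,1,1]]'
python3 -m inch '[[0,0,0,0,0,1,1],[0,0,0,0,0,1,1],[0,0,0,0,0,1,1],[0,0,0,0,0,1,1],[0,0,0,0,0,1,1],[0,0,0,0,0,1,1],[0,0,0,0,0,1,1],[0,0,0,0,0,1,1],[0,0,0,0,0,1,1],[0,0,0,0,0,0.92,1]]'
python3 -m inch '[[0,0,0,0,0,0,1],[0,0,0,0,0,0,1],[0,0,0,0,0,0,1],[0,0,0,0,0,0,1],[0,0,0,0,0,0,1],[0,0,0,0,0,0,1],[0,0,0,0,0,0,1],[0,0,0,0,0,0,1],[0,0,0,0,0,0,1],[0,0,0,0,0,0,1]]'
python3 - <<'E'
from look import *
s=look("board2",420,580,-480,-240,6,3)
for n,z in dict(storage_board=6,jig_mid=34).items():
    for d in r.trace(n,"wrist")[:2]: print(n,round(d["conf"],2),rect(d["mask"],"wrist",z,s))
go(498.3,-362,100,12.2); print(rays("wrist",[0,0],s)[0])
E
```

```text
clock: 27.3
position: [486.4, -16.2, 302.4]
tool_rot: [0.001, 0.631, 0.776, 0.0]
force: [0.1, 0.3, -0.9]
opening: 85.4
finger_force: 0.0
[486.44198365 -16.18218779 302.39754253]
clock: 28.6
position: [496.2, -305.2, 300.0]
tool_rot: [-0.001, 0.631, 0.776, 0.0]
force: [-0.8, -0.1, -0.0]
opening: 85.3
finger_force: 0.0
clock: 29.85
position: [498.3, -361.9, 299.9]
tool_rot: [-0.001, 0.859, 0.512, -0.0]
force: [0.4, -0.5, -0.4]
opening: 85.2
finger_force: 0.0
clock: 31.1
position: [498.3, -361.9, 299.9]
tool_rot: [-0.001, 0.994, 0.105, -0.001]
force: [0.7, 0.8, 0.0]
opening: 85.5
finger_force: 0.0
clock: 32.35
position: [498.4, -362.0, 301.6]
tool_rot: [0.0, 0.994, 0.106, 0.0]
force: [0.0, -0.2, -0.6]
opening: 85.7
finger_force: 0.0
storage_board 0.91 {'c': (499.4, -363.3), 'wh': (106, 213), 'a': 12.1, 'area': 15496}
jig_mid 0.86 {'c': (521.6, -656.5), 'wh': (124, 85), 'a': 82.1, 'area': 6419}
jig_mid 0.7 {'c': (502.4, -363.7), 'wh': (82, 61), 'a': 13.2, 'area': 4803}
go (498.3, -362, 100, 12.2) psi 12.2 tilt [ 0. -0.] TURN -0.001 SHIFT [-0.002  0.     1.555]
[ 572.63163796 -346.92789844  269.91834422]
```

View pics/sheet1.png

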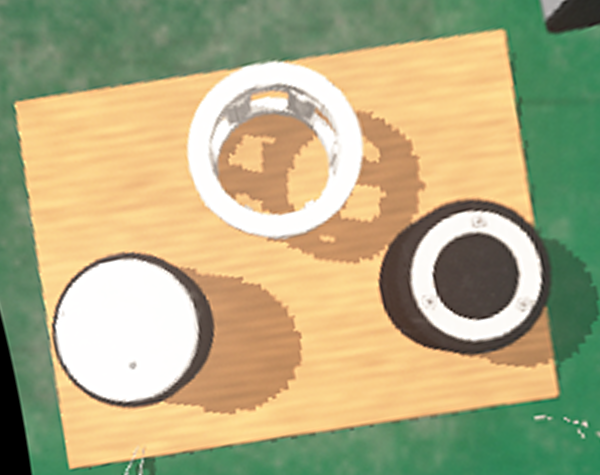

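View pics/board2.png

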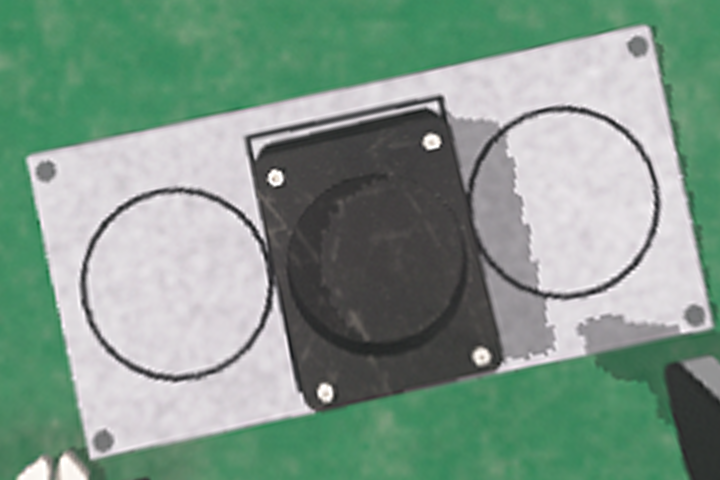

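The sheet picture shows cage (275,150), capped unit (130,328) and open unit (465,277) all upright on the cardboard. On the board, the jig's screws average to pixel (379,267), so the jig is at about (499.5,-363.8), turned 13°. The circles are at (177,284) and (563,202), matching the grasp positions.

```bash
python3 -m inch '[[0.02,0.06,0.8,0,0,-0.12,1],[0,0,1,0,0,0,1],[0,0,1,0,0,0,1],[0,0,0.8,0,0,0,1],[0,0,0.3,0,0,0,1],[0,0,0,0,0,0,1],[0,0,0,0,0,0,-1],[0,0,0,0,0,0,-1],[0,0,0,0,0,0,-1],[0,0,0,0,0,0,-1]]' 40
python3 -m inch '[[0,0,0,0,0,0,-1],[0,0,0,0,0,0,-1],[0,0,-0.2,0,0,0,-1],[0,0,-0.5,0,0,0,-1],[0,0,-1,0,0,0,-1],[0,0,-0.7,0,0,0,-1],[0,0,0,0,0,0.8,-1],[0,0,0,0,0,0.8,-1],[0,0,0,0,0,0.7,-1],[0,0,0,0,0,0,-1]]'
python3 -c "
from h import *
s=r.sense();print(s['position'],s['force']);go(513.4,-168.2,100,1.3)"
```

```text
clock: 33.75
position: [499.6, -363.9, 186.0]
tool_rot: [0.001, 0.994, 0.111, 0.001]
force: [-0.7, 0.5, 6.5]
opening: 60.7
finger_force: 45.0
clock: 35.0
position: [499.3, -363.6, 257.4]
tool_rot: [0.0, 1.0, 0.012, 0.0]
force: [0.3, 0.2, -2.6]
opening: 61.0
finger_force: 44.4
[ 499.31536334 -363.567118    257.35425056] [ 0.34858253  0.21772653 -2.58220352]
go (513.4, -168.2, 100, 1.3) psi 1.3 tilt [0. 0.] TURN 0.007 SHIFT [ 0.617 -6.5    0.078]
```

```bash
python3 -m inch '[[0.077,-0.8,0,0,0,0,-1],[0.077,-0.8,0,0,0,0,-1],[0.077,-0.8,0,0,0,0,-1],[0.077,-0.8,0,0,0,0,-1],[0.077,-0.8,0,0,0,0,-1],[0.077,-0.8,0,0,0,0,-1],[0.077,-0.8,0,0,0,0,-1],[0.078,-0.9,0,0,0,0,-1],[0,0,0.5,0,0,0,-1],[0,0,0.6,0,0,0,-1]]'
python3 -m inch '[[0,0,0.6,0,0,0,-1],[0,0,0.4,0,0,0,-1],[0,0,0.14,0,0,0,-1],[0,0,0,0,0,0,-1],[0,0,0,0,0,0,-1],[0,0,0,0,0,0,-1],[0,0,0,0,0,0,-1],[0,0,0,0,0,0,-1],[0,0,0,0,0,0,-1],[0,0,0,0,0,0,-1]]'
python3 - <<'E'
from look import *
s=look("plate2",440,600,-240,-80,8,3);print(s["position"],s["force"])
go(513.4,-168.2,32,1.3); print(rays("wrist",[0,0],s)[0])
E
```

```text
clock: 36.25
position: [513.5, -167.9, 223.1]
tool_rot: [0.0, 1.0, 0.012, 0.0]
force: [0.2, -0.2, -2.6]
opening: 61.0
finger_force: 44.5
clock: 37.5
position: [513.4, -168.3, 189.4]
tool_rot: [-0.0, 1.0, 0.011, 0.0]
force: [0.2, 0.1, -3.0]
opening: 61.0
finger_force: 44.4
[ 513.42074847 -168.26375876  189.4461331 ] [ 0.15414221  0.06586025 -2.98044262]
go (513.4, -168.2, 32, 1.3) psi 1.3 tilt [-0. -0.] TURN 0.0 SHIFT [-0.001 -0.002  0.082]
[ 589.37769472 -167.4612711   157.72964406]
```

View pics/plate2.png

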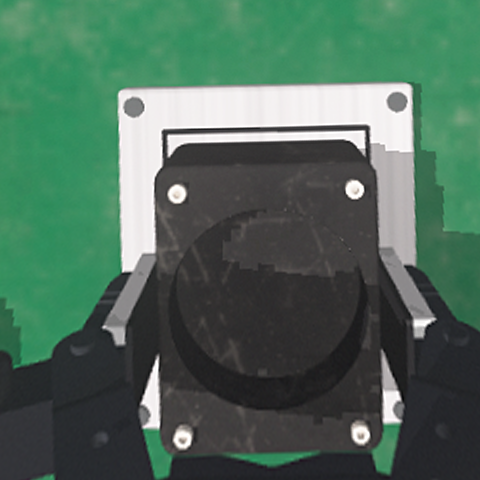

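The jig's screw centre at pixel (268,313) gives (514.6,-169.0), and the outline (edges at columns 164 and 369, row 130) gives (513.7,-168.8). It is square, so I'll lower it.

```bash
python3 -m inch '[[-0.02,0,0.04,0,0,0,-1],[0,0,0.04,0,0,0,-1],[0,0,0,0,0,0,-1],[0,0,0,0,0,0,-1],[0,0,0,0,0,0,-1],[0,0,0,0,0,0,-1],[0,0,0,0,0,0,-1],[0,0,0,0,0,0,-1],[0,0,0,0,0,0,-1],[0,0,0,0,0,0,-1]]'
```

```text
clock: 38.8
position: [512.8, -168.2, 187.9]
tool_rot: [0.0, 1.0, 0.011, -0.0]
force: [-4.7, 1.8, 8.8]
opening: 61.0
finger_force: 45.8
```

```bash
python3 -m inch '[[0,0,0,0,0,0,0.3],[0,0,0,0,0,0,1],[0,0,0,0,0,0,1],[0,0,0,0,0,0,1],[0,0,-0.5,0,0,0,1],[0,0,-1,0,0,0,1],[0,0,-1,0,0,0,1],[0,0,-1,0,0,0,1],[0,0,-0.4,0,0,0,1],[0,0,0,0,0,0,1]]' 20
python3 - <<'E'
from look import *
s=look("plate3",440,600,-240,-80,8,3);print(s["position"],s["force"])
print(rays("wrist",[0,0],s)[0])
for n,z in dict(work_plate=8,jig_mid=36).items():
    for d in r.trace(n,"wrist")[:2]: print(n,round(d["conf"],2),rect(d["mask"],"wrist",z,s))
E
```

```text
clock: 40.05
position: [512.8, -168.2, 304.5]
tool_rot: [0.0, 1.0, 0.011, 0.0]
force: [-0.5, -1.1, -0.6]
opening: 85.3
finger_force: 0.0
[ 512.78118725 -168.22395719  304.5234554 ] [-0.52078182 -1.05003496 -0.63083084]
[ 588.76937498 -167.43762357  272.88076354]
work_plate 0.68 {'c': (514.6, -169.1), 'wh': (113, 100), 'a': 1.3, 'area': 11014}
jig_mid 0.55 {'c': (515.1, -169.1), 'wh': (82, 61), 'a': 1.8, 'area': 4745}
```

View pics/plate3.png

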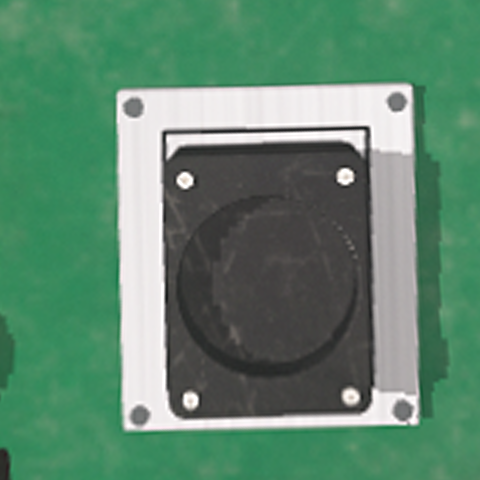

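The jig lies square within the outline. Its screw centre at pixel (268,288) is (512.9,-169.1), with the plate centre at about (514,-169). The margin is positive all round. Next is the cage.

```bash
python3 -m inch '[[0.1,-0.914,0,0,0,0,1],[0.1,-0.914,0,0,0,0,1],[0.1,-0.914,0,0,0,0,1],[0.1,-0.914,0,0,0,0,1],[0.1,-0.914,0,0,0,0,1],[0.1,-0.914,0,0,0,0,1],[0.1,-0.914,0,0,0,0,1],[0.1,-0.914,0,0,0,0,1],[0,0,0,0,0,-1,1],[0,0,0,0,0,-1,1]]' 20
python3 -m inch '[[0,0,0,0,0,-1,1],[0,0,0,0,0,-1,1],[0,0,0,0,0,-1,1],[0,0,0,0,0,-1,1],[0,0,0,0,0,-1,1],[0,0,0,0,0,-1,1],[0,0,0,0,0,-1,1],[0,0,0,0,0,-1,1],[0,0,0,0,0,-1,1],[0,0,0,0,0,-1,1]]'
python3 -m inch '[[0,0,0,0,0,-1,1],[0,0,0,0,0,-1,1],[0,0,0,0,0,-1,1],[0,0,0,0,0,-1,1],[0,0,0,0,0,-1,1],[0,0,0,0,0,-1,1],[0,0,0,0,0,-1,1],[0,0,0,0,0,-1,1],[0,0,0,0,0,-0.1,1],[0,0,0,0,0,0,1]]'
python3 - <<'E'
from look import *
go(531.7,51.7,25.7,101.8)
s=r.sense();r.camera("wrist")
for d in r.trace("cage_mid","wrist")[:2]: print(round(d["conf"],2),rect(d["mask"],"wrist",37,s))
E
```

```text
clock: 41.45
position: [531.7, 52.0, 303.0]
tool_rot: [-0.0, 0.995, 0.1, -0.001]
force: [-0.4, -1.4, -0.1]
opening: 85.5
finger_force: 0.0
clock: 42.7
position: [531.7, 51.6, 303.0]
tool_rot: [-0.001, 0.86, 0.511, -0.001]
force: [-0.5, 1.0, 0.3]
opening: 85.5
finger_force: 0.0
clock: 43.95
position: [531.8, 51.6, 303.5]
tool_rot: [-0.0, 0.631, 0.776, -0.0]
force: [0.1, -0.9, -0.3]
opening: 85.7
finger_force: 0.0
go (531.7, 51.7, 25.7, 101.8) psi 101.7 tilt [ 0.    -0.001] TURN -0.018 SHIFT [ 5.000e-03 -3.000e-03  4.095e+00]
0.87 {'c': (532.7, 50.9), 'wh': (62, 61), 'a': 57.0, 'area': 2965}
```

```bash
python3 -m inch '[[0,0,0.8,0,0,-0.02,1],[0,0,1,0,0,0,1],[0,0,1,0,0,0,1],[0,0,0.9,0,0,0,1],[0,0,0.38,0,0,0,1],[0,0,0,0,0,0,1],[0,0,0,0,0,0,-1],[0,0,0,0,0,0,-1],[0,0,0,0,0,0,-1],[0,0,0,0,0,0,-1]]' 20
python3 -m inch '[[0,0,0,0,0,0,-1],[0,0,0,0,0,0,-1],[0,0,-0.2,0,0,0,-1],[0,0,-0.5,0,0,0,-1],[0,0,-1,0,0,0,-1],[0,0,-1,0,0,0,-1],[-0.5,-0.15,-0.3,0,0,0,-1],[-0.951,-0.279,0,0,0,0,-1],[-0.951,-0.279,0,0,0,0,-1],[-0.951,-0.279,0,0,0,0,-1]]'
python3 -m inch '[[-0.951,-0.279,0,0,0,0,-1],[-0.951,-0.279,0,0,0,0,-1],[-0.951,-0.279,0,0,0,0,-1],[-0.951,-0.279,0,0,0,0,-1],[-0.951,-0.279,0,0,0,0,-1],[-0.951,-0.279,0,0,0,0,-1],[-0.951,-0.279,0,0,0,0,-1],[-0.951,-0.279,0,0,0,0,-1],[-0.951,-0.279,0,0,0,0,-1],[-0.951,-0.279,0,0,0,0,-1]]'
python3 -m inch '[[-0.447,-0.123,0,0,0,0,-1],[0,0,0.6,0,0,0,-1],[0,0,0.8,0,0,0,-1],[0,0,0.6,0,0,0,-1],[0,0,0.3,0,0,0,-1],[0,0,0,0,0,0,-1],[0,0,0,0,0,0,-1],[0,0,0,0,0,0,-1],[0,0,0,0,0,0,-1],[0,0,0,0,0,0,-1]]'
python3 - <<'E'
from look import *
go(498.8,-362.9,28,101.8)
s=look("board3",420,580,-480,-240,6,3);print(s["position"],s["force"],rays("wrist",[0,0],s)[0])
for n,z in dict(storage_board=6,cage_mid=45).items():
    for d in r.trace(n,"wrist")[:1]: print(n,round(d["conf"],2),rect(d["mask"],"wrist",z,s))
E
```

```text
clock: 45.3
position: [532.1, 51.6, 183.0]
tool_rot: [0.001, 0.63, 0.777, 0.001]
force: [-2.2, -0.2, 4.6]
opening: 60.6
finger_force: 20.7
clock: 46.55
position: [523.1, -54.7, 271.3]
tool_rot: [-0.0, 0.63, 0.776, -0.0]
force: [0.4, 0.0, -0.6]
opening: 60.6
finger_force: 21.9
clock: 47.8
position: [499.5, -351.1, 271.1]
tool_rot: [-0.001, 0.63, 0.776, -0.0]
force: [0.2, 0.2, -0.2]
opening: 60.4
finger_force: 21.9
clock: 49.05
position: [499.7, -363.3, 202.8]
tool_rot: [0.0, 0.63, 0.777, -0.0]
force: [-0.4, 1.2, -1.3]
opening: 60.7
finger_force: 21.9
go (498.8, -362.9, 28, 101.8) psi 101.9 tilt [-0.  0.] TURN 0.02 SHIFT [ 0.018 -0.026  0.66 ]
[ 499.6844818  -363.26027965  202.79338535] [-0.4412065   1.24145266 -1.2687068 ] [ 484.50042024 -290.2224148   171.06088543]
storage_board 0.74 {'c': (489.0, -316.8), 'wh': (104, 119), 'a': 11.9, 'area': 10284}
cage_mid 0.79 {'c': (500.5, -368.9), 'wh': (67, 70), 'a': 51.6, 'area': 3712}
```

View pics/board3.png

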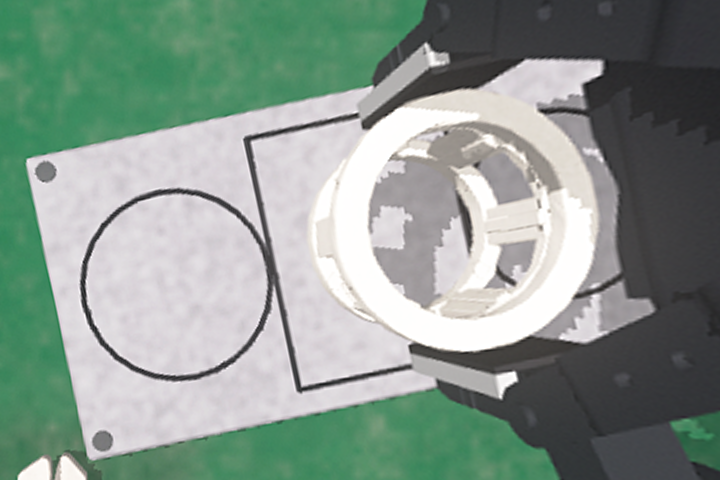

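The board picture shows the left circle at (177,284) and the left edge of the rectangle with its midpoint at (273,264), putting the board centre at (499,-363.4). The held ring at (466,220) is nearly above it, so I'll lower and release.

```bash
python3 -m inch '[[-0.01,-0.023,0.3,0,0,0,-1],[0,0,0.25,0,0,0,-1],[0,0,0.12,0,0,0,-1],[0,0,0,0,0,0,-1],[0,0,0,0,0,0,-1],[0,0,0,0,0,0,0.3],[0,0,0,0,0,0,1],[0,0,0,0,0,0,1],[0,0,0,0,0,0,1],[0,0,-0.3,0,0,0,1]]' 20
python3 -m inch '[[0,0,-0.7,0,0,0,1],[0,0,-1,0,0,0,1],[0,0,-1,0,0,0,1],[0,0,-0.4,0,0,0,1],[0,0,0,0,0,0,1],[0,0,0,0,0,0,1],[0,0,0,0,0,0,1],[0,0,0,0,0,0,1],[0,0,0,0,0,0,1],[0,0,0,0,0,0,1]]'
python3 - <<'E'
from look import *
s=look("board4",420,580,-480,-240,6,3);print(s["position"],s["force"],rays("wrist",[0,0],s)[0])
for n,z in dict(storage_board=6,cage_mid=39).items():
    for d in r.trace(n,"wrist")[:1]: print(n,round(d["conf"],2),rect(d["mask"],"wrist",z,s))
go(468.2,101.7,115,101.8)
E
```

```text
clock: 50.45
position: [498.9, -363.6, 191.1]
tool_rot: [-0.001, 0.63, 0.777, 0.0]
force: [-0.3, -0.1, 0.1]
opening: 85.5
finger_force: 0.0
clock: 51.7
position: [499.1, -363.7, 284.5]
tool_rot: [-0.0, 0.63, 0.777, 0.0]
force: [-0.0, -0.1, -0.5]
opening: 85.2
finger_force: 0.0
[ 499.08910987 -363.68556594  284.47777204] [-0.03186455 -0.10135032 -0.46925484] [ 483.90032298 -290.64049506  252.76469166]
storage_board 0.88 {'c': (498.4, -362.5), 'wh': (105, 213), 'a': 12.0, 'area': 21751}
cage_mid 0.61 {'c': (499.5, -363.4), 'wh': (61, 61), 'a': 57.1, 'area': 2951}
go (468.2, 101.7, 115, 101.8) psi 101.9 tilt [-0.  0.] TURN 0.02 SHIFT [15.395  2.164  0.485]
```

View pics/board4.png

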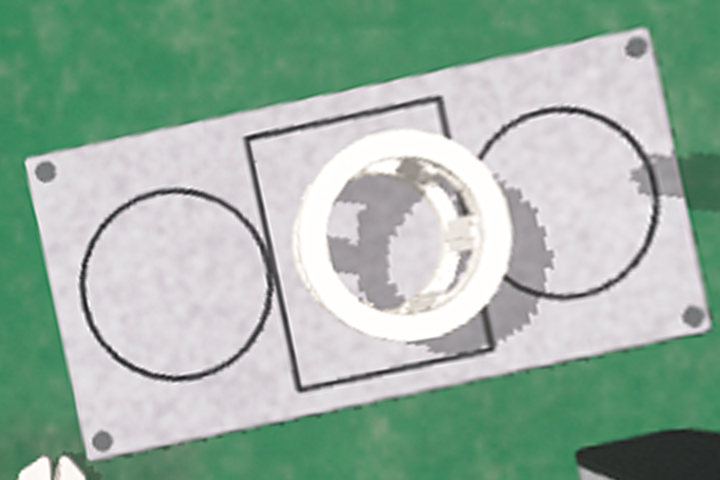

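The cage at (499.5,-363.4) stands in the middle of the rectangle (centre pixel (370,243), i.e. (499,-363.3)). Now I'll fetch the capped unit.

```bash
python3 -m inch '[[0.962,0.135,0,0,0,0,1],[0.962,0.135,0,0,0,0,1],[0.962,0.135,0,0,0,0,1],[0.962,0.135,0,0,0,0,1],[0.962,0.135,0,0,0,0,1],[0.962,0.135,0,0,0,0,1],[0.962,0.135,0,0,0,0,1],[0.962,0.135,0,0,0,0,1],[0.962,0.135,0,0,0,0,1],[0.962,0.135,0,0,0,0,1]]' 40
python3 -m inch '[[0.962,0.135,0,0,0,0.02,1],[0.962,0.135,0,0,0,0,1],[0.962,0.135,0,0,0,0,1],[0.962,0.135,0,0,0,0,1],[0.962,0.135,0,0,0,0,1],[0.962,0.135,0,0,0,0,1],[0,0,0,0,0,0,1],[0,0,0,0,0,0,1],[0,0,0,0,0,0,1],[0,0,0,0,0,0,1]]'
python3 - <<'E'
from look import *
go(468.2,101.7,27.2,101.8)
s=r.sense();r.camera("wrist")
for n,z in dict(capped_unit_mid=48,open_unit_mid=46).items():
  for d in r.trace(n,"wrist")[:2]: print(n,round(d["conf"],2),rect(d["mask"],"wrist",z,s))
E
```

```text
clock: 53.1
position: [479.1, -72.0, 284.7]
tool_rot: [0.0, 0.63, 0.777, 0.0]
force: [1.3, -0.7, 0.3]
opening: 85.5
finger_force: 0.0
clock: 54.35
position: [467.6, 101.0, 284.6]
tool_rot: [0.0, 0.631, 0.776, -0.0]
force: [0.9, 0.2, 0.7]
opening: 85.2
finger_force: 0.0
go (468.2, 101.7, 27.2, 101.8) psi 101.7 tilt [-0.  0.] TURN -0.011 SHIFT [0.02  0.024 3.412]
capped_unit_mid 0.95 {'c': (467.1, 106.0), 'wh': (51, 56), 'a': 33.4, 'area': 2247}
open_unit_mid 0.72 {'c': (482.3, 7.3), 'wh': (51, 57), 'a': 12.1, 'area': 2278}
```

```bash
python3 -m inch '[[0.02,0.024,0.8,0,0,-0.01,1],[0,0,1,0,0,0,1],[0,0,0.9,0,0,0,1],[0,0,0.5,0,0,0,1],[0,0,0.21,0,0,0,1],[0,0,0,0,0,0,1],[0,0,0,0,0,0,-1],[0,0,0,0,0,0,-1],[0,0,0,0,0,0,-1],[0,0,0,0,0,0,-1]]' 40
python3 -m inch '[[0,0,0,0,0,0,-1],[0,0,0,0,0,0,-1],[0,0,-0.2,0,0,0,-1],[0,0,-0.5,0,0,0,-1],[0,0,-1,0,0,0,-1],[0,0,-1,0,0,0,-1],[0,0,-0.3,0,0,0,-1],[-0.938,-0.154,0,0,0,0,-1],[-0.938,-0.154,0,0,0,0,-1],[-0.938,-0.154,0,0,0,0,-1]]'
python3 -m inch '[[-0.938,-0.154,0,0,0,0,-1],[-0.938,-0.154,0,0,0,0,-1],[-0.938,-0.154,0,0,0,0,-1],[-0.938,-0.154,0,0,0,0,-1],[-0.938,-0.154,0,0,0,0,-1],[-0.938,-0.154,0,0,0,0,-1],[-0.938,-0.154,0,0,0,0,-1],[-0.938,-0.154,0,0,0,0,-1],[-0.938,-0.154,0,0,0,0,-1],[-0.938,-0.154,0,0,0,0,-1]]'
python3 -m inch '[[-0.938,-0.155,0,0,0,0,-1],[0,0,0.6,0,0,0,-1],[0,0,0.8,0,0,0,-1],[0,0,0.8,0,0,0,-1],[0,0,0.4,0,0,0,-1],[0,0,0.1,0,0,0,-1],[0,0,0,0,0,0,-1],[0,0,0,0,0,0,-1],[0,0,0,0,0,0,-1],[0,0,0,0,0,0,-1]]'
python3 - <<'E'
from look import *
go(485.3,-297.2,28.8,101.8);s=r.sense();print(s["position"],s["force"])
E
```

```text
clock: 55.75
position: [468.3, 102.3, 183.1]
tool_rot: [0.0, 0.63, 0.776, 0.0]
force: [-1.6, -0.6, 5.1]
opening: 51.7
finger_force: 41.5
clock: 57.0
position: [471.6, 16.0, 271.9]
tool_rot: [-0.0, 0.63, 0.776, -0.0]
force: [0.3, -0.3, -1.1]
opening: 51.4
finger_force: 42.1
clock: 58.25
position: [484.3, -268.9, 271.7]
tool_rot: [-0.001, 0.63, 0.776, 0.0]
force: [0.8, 0.5, -0.2]
opening: 51.4
finger_force: 42.1
clock: 59.5
position: [485.7, -296.6, 191.5]
tool_rot: [0.0, 0.63, 0.776, -0.0]
force: [0.2, -0.1, -0.8]
opening: 51.6
finger_force: 42.1
go (485.3, -297.2, 28.8, 101.8) psi 101.9 tilt [-0.  0.] TURN 0.01 SHIFT [-0.017 -0.017  0.256]
[ 485.70185901 -296.60647625  191.48911035] [ 0.20652763 -0.08766138 -0.76148625]
```

```bash
python3 -m inch '[[-0.017,-0.017,0.15,0,0,0,-1],[0,0,0.11,0,0,0,-1],[0,0,0,0,0,0,-1],[0,0,0,0,0,0,0.5],[0,0,0,0,0,0,1],[0,0,0,0,0,0,1],[0,0,0,0,0,0,1],[0,0,-0.5,0,0,0,1],[0,0,-1,0,0,0,1],[0,0,-1,0,0,0,1]]'
python3 -m inch '[[0,0,-0.9,0,0,0.01,1],[0.916,0.195,0,0,0,0,1],[0.916,0.195,0,0,0,0,1],[0.916,0.195,0,0,0,0,1],[0.916,0.195,0,0,0,0,1],[0.916,0.195,0,0,0,0,1],[0.916,0.195,0,0,0,0,1],[0.916,0.195,0,0,0,0,1],[0.916,0.195,0,0,0,0,1],[0.916,0.195,0,0,0,0,1]]'
python3 -m inch '[[0.916,0.195,0,0,0,0,1],[0,0,0,0,0,0,1],[0,0,0,0,0,0,1],[0,0,0,0,0,0,1],[0,0,0,0,0,0,1],[0,0,0,0,0,0,1],[0,0,0,0,0,0,1],[0,0,0,0,0,0,1],[0,0,0,0,0,0,1],[0,0,0,0,0,0,1]]'
python3 - <<'E'
from look import *
go(486.5,-16.2,27.3,101.8)
s=look("sheet2",410,600,-80,160,4,2.5);print(rays("wrist",[0,0],s)[0])
for n,z in dict(open_unit_mid=46).items():
  for d in r.trace(n,"wrist")[:2]: print(n,round(d["conf"],2),rect(d["mask"],"wrist",z,s))
E
```

```text
clock: 60.75
position: [485.3, -297.2, 260.3]
tool_rot: [0.0, 0.63, 0.776, -0.0]
force: [0.6, -0.2, -0.4]
opening: 85.0
finger_force: 0.0
clock: 62.0
position: [486.2, -43.4, 286.5]
tool_rot: [0.001, 0.631, 0.776, 0.0]
force: [0.3, -0.7, 0.3]
opening: 85.8
finger_force: 0.0
clock: 63.25
position: [486.3, -16.2, 285.4]
tool_rot: [-0.0, 0.631, 0.776, -0.0]
force: [0.3, -0.0, -0.2]
opening: 85.2
finger_force: 0.0
go (486.5, -16.2, 27.3, 101.8) psi 101.8 tilt [ 0. -0.] TURN 0.0 SHIFT [0.    0.005 3.438]
[471.28094404  56.82982242 253.70815261]
open_unit_mid 0.8 {'c': (486.8, -12.9), 'wh': (54, 54), 'a': 53.7, 'area': 2278}
```

View pics/sheet2.png

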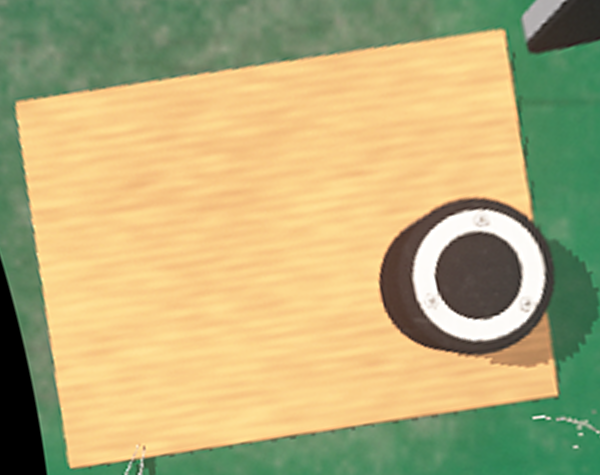

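The open unit stands alone on the sheet at pixel (465,277), exactly where I left it. I'll grasp it.

```bash
python3 -m inch '[[0,0.005,0.8,0,0,0,1],[0,0,1,0,0,0,1],[0,0,0.9,0,0,0,1],[0,0,0.5,0,0,0,1],[0,0,0.23,0,0,0,1],[0,0,0,0,0,0,1],[0,0,0,0,0,0,-1],[0,0,0,0,0,0,-1],[0,0,0,0,0,0,-1],[0,0,0,0,0,0,-1]]' 40
python3 -m inch '[[0,0,0,0,0,0,-1],[0,0,0,0,0,0,-1],[0,0,-0.2,0,0,0,-1],[0,0,-0.5,0,0,0,-1],[0,0,-1,0,0,0,-1],[0,0,-1,0,0,0,-1],[0,0,-0.3,0,0,0,-1],[-0.968,-0.14,0,0,0,0,-1],[-0.968,-0.14,0,0,0,0,-1],[-0.968,-0.14,0,0,0,0,-1]]'
python3 -m inch '[[-0.968,-0.14,0,0,0,0,-1],[-0.968,-0.14,0,0,0,0,-1],[-0.968,-0.14,0,0,0,0,-1],[-0.968,-0.14,0,0,0,0,-1],[-0.968,-0.14,0,0,0,0,-1],[-0.968,-0.14,0,0,0,0,-1],[-0.968,-0.14,0,0,0,0,-1],[-0.968,-0.14,0,0,0,0,-1],[-0.968,-0.14,0,0,0,0,-1],[-0.968,-0.14,0,0,0,0,-1]]'
python3 -m inch '[[-0.968,-0.147,0,0,0,0,-1],[0,0,0,0,0,0,-1],[0,0,0.6,0,0,0,-1],[0,0,0.8,0,0,0,-1],[0,0,0.8,0,0,0,-1],[0,0,0.4,0,0,0,-1],[0,0,0.1,0,0,0,-1],[0,0,0,0,0,0,-1],[0,0,0,0,0,0,-1],[0,0,0,0,0,0,-1]]'
python3 - <<'E'
from look import *
go(511.9,-426.4,29,101.8);s=r.sense();print(s["position"],s["force"])
E
```

```text
clock: 64.6
position: [486.6, -16.3, 183.5]
tool_rot: [0.001, 0.631, 0.776, 0.0]
force: [-1.9, 0.5, 7.1]
opening: 51.6
finger_force: 41.2
clock: 65.85
position: [491.8, -104.9, 272.1]
tool_rot: [-0.0, 0.631, 0.776, -0.0]
force: [0.2, -0.6, -1.2]
opening: 51.8
finger_force: 42.1
clock: 67.1
position: [510.1, -397.8, 271.8]
tool_rot: [-0.001, 0.631, 0.776, 0.0]
force: [-0.5, -0.6, -1.7]
opening: 51.5
finger_force: 42.1
clock: 68.35
position: [511.9, -426.3, 192.1]
tool_rot: [0.0, 0.631, 0.776, -0.0]
force: [0.0, -0.0, -0.5]
opening: 51.6
finger_force: 42.1
go (511.9, -426.4, 29, 101.8) psi 101.8 tilt [-0.001  0.   ] TURN -0.0 SHIFT [-0.003 -0.001  0.27 ]
[ 511.92130386 -426.30877466  192.11410494] [ 0.04204885 -0.02837847 -0.50638162]
```

```bash
python3 -m inch '[[0,0,0.15,0,0,0,-1],[0,0,0.12,0,0,0,-1],[0,0,0,0,0,0,-1],[0,0,0,0,0,0,0.5],[0,0,0,0,0,0,1],[0,0,0,0,0,0,1],[0,0,0,0,0,0,1],[0,0,-0.5,0,0,0,1],[0,0,-1,0,0,0,1],[0,0,-1,0,0,0,1]]'
python3 -m inch '[[0,0,-1,0,0,0,1],[0,0,-1,0,0,0,1],[0.8,0,-0.5,0,0,0,1],[0.8,0,0,0,0,0,1],[0,0,0,0,0,0,1],[0,0,0,0,0,0,1],[0,0,0,0,0,0,1],[0,0,0,0,0,0,1],[0,0,0,0,0,0,1],[0,0,0,0,0,0,1]]'
python3 - <<'E'
from look import *
s=look("final",420,590,-480,-110,6,2.1);print(s["position"],rays("wrist",[0,0],s)[0])
E
```

```text
clock: 69.6
position: [511.9, -426.3, 260.5]
tool_rot: [0.0, 0.631, 0.776, -0.0]
force: [0.6, -0.4, -0.4]
opening: 85.3
finger_force: 0.0
clock: 70.85
position: [502.0, -379.4, 333.4]
tool_rot: [-0.0, 0.631, 0.776, -0.0]
force: [0.1, 0.0, -0.7]
opening: 85.5
finger_force: 0.0
[ 502.04617206 -379.35241672  333.3735126 ] [ 486.99260353 -306.27837625  301.6619304 ]
```

View pics/final.png

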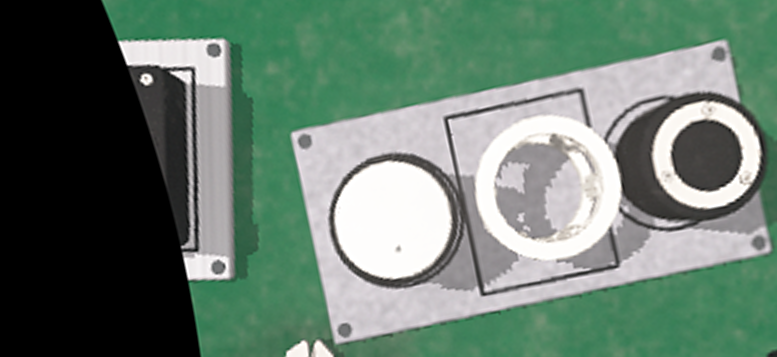

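The final picture shows the capped unit (395,219) and the open unit (705,155) back in their circles. The cage (548,187) is in the middle of the rectangle, and the jig lies on the plate at the left. Handing in.

```bash
python3 -c "
from plant import r
print(r.close_job())"
```

```text
the job is handed in; nothing more can be done
None
```

The job is done and handed in at about 71 s: the jig lies square in the work plate's outline, about 1.5 mm off centre along its length, the ring cage stands in the middle of the storage board, and both units are back in their circles, all upright.

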